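# Weigh the large horseshoe magnet on the spring balance

## Robot

A 6-joint arm with a two-finger parallel gripper is mounted at the origin on the work surface. World frame = base frame: x ahead of the robot, y to its left, z up, the work surface at z = 0. Lengths are in mm, angles in rad, forces in N, time in s.
With the tool pointing down it reaches from about 425 to 1125 mm from the base axis. Payload 14.9 kg.
Tool frame: the origin (TCP) lies midway between the tips of the shut fingers; the grasp point (between the pads) lies 19 mm behind it; x points along the fingers, y is the direction in which the jaws open and shut, and the axes are right-handed (so a half turn about x gives the same grasp; the last joint's range is limited). The gripper opens to 91 mm and grips with 3 to 60 N. Pads are 32 mm wide; open, the fingers measure 118 mm over their backs; the gripper's body (76 mm by 178 mm) begins 60 mm behind the grasp point.
Start: joints at [-1.136, 0.379, 1.734, -0, 1.028, -0.033], TCP at [315.645, -624.809, 213.932] pointing down, gripper open.
Joint ranges: [-2.77, 2.77], [-0.74, 2.19], [0, 2.66], [-1.06, 4.2], [0.31, 2.87], [-3.08, 3.08]. Speed limits (rad/s): [1.89, 1.89, 2.39, 3.14, 3.14, 3.14].

## Interface

Orientations are given as a 3x3 rotation matrix whose columns are the frame's x, y, z axes.
In Python, from rig import manip gives the robot as it stands.
- The arm moves only by the shell command python3 -m pendant 'ROWS' [FORCE]. ROWS is JSON, a list of rows, each a list of 3 entries, a list of its own where there are three numbers: the closure, from 0 (fully open) to 1 (shut), then the shift along the world's x, y, z in m, then the turn, a rotation vector about the world's x, y, z in degrees. In form: [[claw, [x, y, z], [wx, wy, wz]], ...]. A call has 1 to 8 rows; each row is the pose to reach, as a shift and turn from the pose commanded when the call began; what a row does not reach only later rows make up. A row lasts 1/8 s, in which the tool goes at most 62.5 mm and 10.7 degrees, less where a joint would pass 70% of its speed; a pose out of reach is approached as far as the arm can. A call with a gripper value outside its range is refused whole. The fingers move at their own pace and stop on an object; FORCE is the grip in N (left out, the last holds). Time passes only in rows, so rows that repeat a pose let the fingers close. It gives the time, the measured TCP pose, the force and the opening at its end, in the units of the state.
- manip.sense(): the state, without advancing time (a new reading comes with each control period).
- manip.grab_frame(name): name is "scene" or "top" or "wrist"; returns (picture, depth): 480x640x3 uint8, red, green, blue; 480x640 float32, mm along the optical axis (not along the pixel's ray), 0 where there is no reading.
- manip.camera_info(name): a dict with "fx", "fy", "cx", "cy" (pixels), "eye" and "rotation" of the camera in the world. Camera axes: x right, y up, looking along -z (the intrinsics and any distortion apply to the point x, -y, -z); pixel columns grow to the right and rows downward; lengths in mm; the calibration is good to about 2 mm. A picture is of the moment at which its call begins: read the wrist's pose just before it. camera_info takes no time and is no camera call; for the wrist camera it gives the pose at the moment of the call.
- manip.finish_job(): hands the job in, once; it reports no verdict.
The state is a dict: "time": time; "qpos": joint angles; "joint_velocities": joint speeds; "joint_efforts": joint torques, N m; "tool_pos": TCP position; "tcp_rot": TCP orientation; "ft_force": force on the tool from outside, world axes, zero at the start; "torque": the same for the moment, N m; "finger_gap": finger opening in mm.
Only numpy, scipy, OpenCV 4.12 (cv2) and the standard library are available. Lean on these libraries where they do the work, as an engineer would, in place of code of your own. Each camera call takes 0.05 s, during which the arm holds its last target.

## Task

Weigh the larger of the two horseshoe magnets: hang it by its bend on the hook of the spring balance, lowering it gently so that the hook never runs down onto its bottom stop. Let go, let the hook settle under the weight, and leave the magnet hanging there at rest; leave the small magnet where it is.

Things in the scene. Friction and masses are not known exactly. Their poses are not given: they have to be found in the camera images.
- magnet: Larger dark steel horseshoe magnet (upside-down U) standing on its two poles. 100 mm tall, 58 wide over the legs (y), 24 thick (x), 0.4-0.6 kg. Legs 14 wide, 30 mm gap between; their outsides are flat up to 71 mm, above is the half-round bend, 14 thick. Origin: on the underside midway between the poles, z up; the bend's underside, which rests on the hook, is 86 mm above it.
- saddle (a point): Balance's hook: middle of the top of a level steel strip 10 mm wide, 6 thick; 170 mm above the counter unloaded, dips with the hook. x runs along the strip, from tip to plunger, z up. Tip (turned up 18 mm) 36 mm to -x, 12 mm plunger rod 46 mm to +x; open above and at both sides. Plunger stands in a 34 mm aluminium tube, 115 high, on a fixed grey base. (The taller wooden peg stand is not it.)
- hook (a joint): How far the balance's hook has dipped, in m: 0 unloaded, 0.05 on its bottom stop. It starts to dip at about 1.2 N and gives 1 mm for each further 0.22 N; when let go it bobs for about a second. The larger magnet makes it settle 12 to 22 mm down.
- small_magnet: The smaller horseshoe magnet, same shape and stance: 60 mm tall, 36 mm wide, 18 mm thick, 0.14 kg. Not to be weighed. Origin: on the underside midway between the poles, z up.

How it is judged:
By the outcome, as a careful person would: the job done as asked, in the order asked, and still so for the second after the job is handed in, with the robot touching nothing.
It also fails if it takes over 53 s, if anything falls off the work surface, if the arm or the gripper's body presses on something with over 40 N, if the wrist force passes 120 N, or if a joint passes its speed limit or range.

## Working session

There is one attempt and no reset: what is moved stays moved. The work goes in short steps, Python scripts to look and compute and a shell command to move; the robot and the scene stay as the last step left them, time stands still between calls to the robot, and variables do not carry over. Pictures are saved under pics/ and viewed, and the job is handed in when it is done.

```bash
mkdir -p pics; ls
python3 - <<'E'
from rig import manip
import cv2,numpy as np
s=manip.sense();print(s['time'],s['tool_pos'],s['tcp_rot'],s['finger_gap'])
for n in ("scene","top"):
    p,d=manip.grab_frame(n);cv2.imwrite(f'pics/{n}0.png',p[:,:,::-1]);np.save(f'{n}0.npy',d)
    c=manip.camera_info(n);print(n,c)
E
```

```text
pics
0.0 [ 315.45620941 -624.45467547  213.28770175] [[-4.56563396e-04  4.50923001e-01 -8.92562737e-01]
 [ 9.62831593e-04 -8.92562218e-01 -4.50923231e-01]
 [-9.99999432e-01 -1.06526264e-03 -2.66516734e-05]] 91.22802846678542
scene {'fx': 592.0216492935558, 'fy': 592.0216492935558, 'cx': 313.6658708310113, 'cy': 243.99867093754614, 'eye': array([1163.37516382, -267.34767534,  818.99547359]), 'rotation': array([[ 0.37324284, -0.67704102,  0.63427536],
       [ 0.92754194,  0.2862279 , -0.24029052],
       [-0.01886077,  0.67800372,  0.73481646]])}
top {'fx': 467.3778860629328, 'fy': 467.3778860629328, 'cx': 323.2944821976674, 'cy': 243.9683635158804, 'eye': array([ 422.90223723,  -45.93581418, 1062.76514584]), 'rotation': array([[ 0.00602854,  0.98841816, -0.15163509],
       [-0.99997276,  0.00660456,  0.00329538],
       [ 0.0042587 ,  0.15161109,  0.98843105]])}
```

View pics/scene0.png

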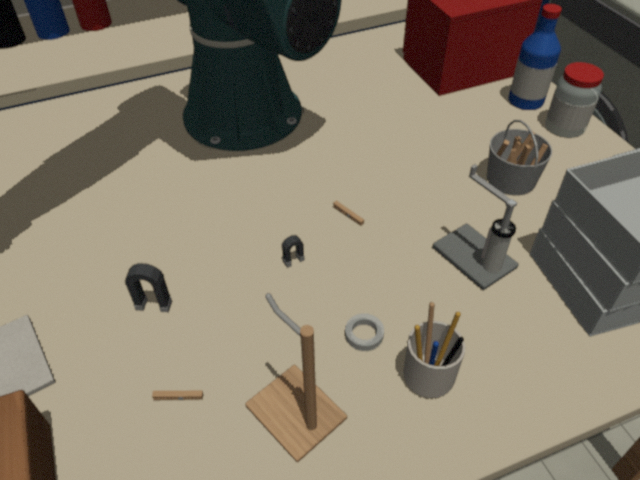

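View pics/top0.png

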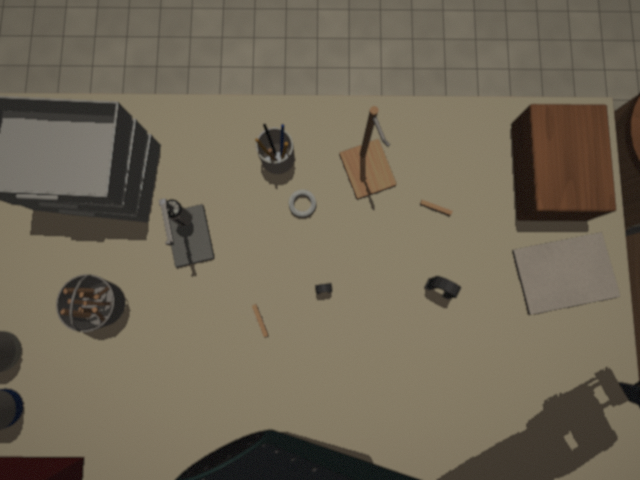

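```bash
cat > h.py <<'E'
import numpy as np,cv2
def P(c,u,v,d):
    u,v,d=map(lambda a:np.asarray(a,float),(u,v,d))
    pc=np.stack([(u-c['cx'])/c['fx']*d,-(v-c['cy'])/c['fy']*d,-d],-1)
    return pc@c['rotation'].T+c['eye']
def plane(c,u,v,z):
    r=P(c,u,v,1.0)-c['eye'];return c['eye']+r*((z-c['eye'][2])/r[...,2])[...,None]
def proj(c,p):
    q=(np.asarray(p,float)-c['eye'])@c['rotation'];return np.stack([c['cx']+c['fx']*q[...,0]/-q[...,2],c['cy']-c['fy']*q[...,1]/-q[...,2]],-1)
E
python3 - <<'E'
import cv2,numpy as np
from h import *
from rig import manip
s=cv2.imread('pics/scene0.png');t=cv2.imread('pics/top0.png')
f=lambda a,b,k:cv2.resize(a[b[1]:b[3],b[0]:b[2]],None,fx=k,fy=k,interpolation=cv2.INTER_CUBIC)
def pad(a,h=300,w=400):
    o=np.zeros((h,w,3),np.uint8);o[:a.shape[0],:a.shape[1]]=a[:h,:w];return o
A=np.hstack([pad(f(s,(430,150,530,290),2.1)),pad(f(s,(110,250,185,320),4))])
B=np.hstack([pad(f(t,(150,190,225,275),3.5)),pad(f(t,(415,265,475,310),6))])
cv2.imwrite('pics/z0.png',np.clip(np.vstack([A,B]).astype(float)*1.5,0,255).astype(np.uint8))
for n,im,box in (("scene",s,(110,250,185,320)),("top",t,(415,265,475,310)),("scene",s,(465,160,525,215)),("top",t,(155,190,190,250)),("scene",s,(270,230,310,270)),("top",t,(310,280,335,300))):
    c=manip.camera_info(n);d=np.load(n+'0.npy');u,v=np.meshgrid(np.arange(box[0],box[2]),np.arange(box[1],box[3]))
    p=P(c,u,v,d[v,u]);m=(p[...,2]>12)&(d[v,u]>0)
    q=p[m];print(n,box,len(q),q.min(0).round(),q.max(0).round(), 'z pct',np.percentile(q[:,2],[50,90,98]).round())
    hi=q[q[:,2]>q[:,2].max()-14] if 'x' else 0
    print('  top pts mean',hi.mean(0).round(1))
E
```

```text
scene (110, 250, 185, 320) 1332 [ 461. -339.   12.] [ 509. -277.  103.] z pct [ 71.  99. 101.]
  top pts mean [ 486.9 -307.    96.7]
top (415, 265, 475, 310) 493 [ 463. -337.   12.] [ 510. -277.  106.] z pct [ 92. 101. 102.]
  top pts mean [ 486.7 -307.6   98.1]
scene (465, 160, 525, 215) 1565 [416. 240.  12.] [649. 487. 190.] z pct [ 64. 171. 182.]
  top pts mean [559.5 244.7 184.5]
top (155, 190, 190, 250) 1202 [556. 241.  12.] [668. 304. 191.] z pct [ 82. 172. 179.]
  top pts mean [559.5 245.  185.9]
scene (270, 230, 310, 270) 438 [468. -70.  12.] [495. -31.  64.] z pct [47. 60. 62.]
  top pts mean [483.1 -51.6  57.2]
top (310, 280, 335, 300) 153 [473. -70.  14.] [495. -32.  65.] z pct [58. 61. 64.]
  top pts mean [483.7 -50.4  57.8]
```

View pics/z0.png

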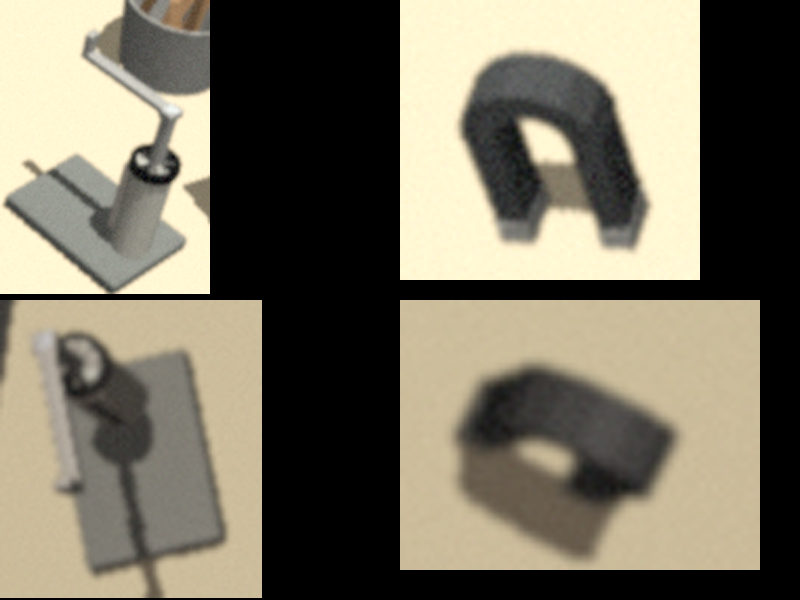

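Run:
```python
import cv2,numpy as np
from h import *
from rig import manip
for n,box,lo,hi,cen in (("scene",(110,250,185,320),20,110,0),("top",(415,265,475,310),20,110,0),("top",(415,265,475,310),97,110,0),("scene",(110,250,185,320),97,110,0),("scene",(465,160,525,215),162,178,1),("top",(155,190,190,250),162,178,1),("scene",(465,160,525,215),140,160,1),("top",(155,190,190,250),140,160,1),("scene",(465,160,525,215),180,192,1),("top",(155,190,190,250),180,192,1)):
    c=manip.camera_info(n);d=np.load(n+'0.npy');u,v=np.meshgrid(np.arange(box[0],box[2]),np.arange(box[1],box[3]))
    p=P(c,u,v,d[v,u]);m=(p[...,2]>lo)&(p[...,2]<hi)&(d[v,u]>0)&((cen==0)|(p[...,0]>540)&(p[...,1]>200)&(p[...,1]<275))
    q=p[m]
    if len(q)<4: print(n,lo,hi,len(q));continue
    r=cv2.minAreaRect(q[:,:2].astype(np.float32));e=np.linalg.svd(q[:,:2]-q[:,:2].mean(0),full_matrices=False)[2][0]
    print(n,lo,hi,len(q),'mean',q.mean(0).round(1),'rect',np.round(np.r_[r[0],r[1],r[2]],1),'dir',np.degrees(np.arctan2(e[1],e[0])).round(1),q[:,:2].min(0).round(),q[:,:2].max(0).round())
```

```text
scene 20 110 1242 mean [ 489.6 -306.8   69.6] rect [ 484.2 -308.3   59.3   28.1   62.8] dir -113.1 [ 461. -339.] [ 508. -277.]
top 20 110 466 mean [ 486.6 -303.1   83. ] rect [ 486.6 -308.    58.    24.5   63.2] dir 59.7 [ 463. -337.] [ 510. -277.]
top 97 110 164 mean [ 486.2 -308.8   99.8] rect [ 486.6 -308.4   36.6   23.9   63.7] dir -122.4 [ 469. -327.] [ 504. -290.]
scene 97 110 222 mean [ 484.7 -307.5   99.7] rect [ 484.3 -307.3   35.4   27.1   63.5] dir -128.5 [ 467. -327.] [ 504. -291.]
scene 162 178 393 mean [605.3 256.1 169.9] rect [601.3 257.4  93.7  16.6  11.8] dir 14.0 [557. 240.] [649. 275.]
top 162 178 274 mean [606.6 256.7 170.9] rect [602.7 257.2  93.9  13.9  12.9] dir -165.7 [556. 241.] [649. 274.]
scene 140 160 54 mean [643.3 263.3 153.2] rect [642.7 263.6  11.8   8.4  40.3] dir 41.1 [636. 260.] [648. 271.]
top 140 160 19 mean [640.6 261.8 148.3] rect [640.5 261.7   4.1   9.7  67.1] dir 161.4 [637. 260.] [645. 265.]
scene 180 192 39 mean [559.2 244.8 185.6] rect [558.2 246.1   7.   12.1  16.7] dir -84.3 [556. 240.] [563. 252.]
top 180 192 24 mean [559.5 245.2 186.9] rect [559.6 245.7   6.7   9.2  13.4] dir -78.9 [556. 241.] [563. 251.]
```

Run:
```python
import cv2,numpy as np
from h import *
from rig import manip
Q=[]
for n in ("scene","top"):
    c=manip.camera_info(n);d=np.load(n+'0.npy');u,v=np.meshgrid(np.arange(640),np.arange(480))
    p=P(c,u,v,d);Q.append(p[(d>0)])
q=np.vstack(Q)
print('cols y:',list(range(100,500,40)))
for x in range(380,820,40):
    print(x,[int(q[(abs(q[:,0]-x-20)<20)&(abs(q[:,1]-y-20)<20)][:,2].max(initial=-1)) for y in range(100,500,40)])
a=np.radians(13.2);e=np.array([np.cos(a),np.sin(a)]);l=np.array([-e[1],e[0]])
S=np.array([597,256.1])
w=q[(abs(q[:,2]-169)<4)]
k=(w[:,:2]-S)@e;t=(w[:,:2]-S)@l
for lo in range(-42,54,8):
    m=(k>lo)&(k<lo+8)&(abs(t)<12);print(lo,m.sum(),t[m].mean().round(1),w[m,2].mean().round(1))
m=(abs(t)<14)&(k>-50)&(k<60);print(k[m].min(),k[m].max())
```

```text
cols y: [100, 140, 180, 220, 260, 300, 340, 380, 420, 460]
380 [12, 7, 6, 6, 7, 6, 7, 89, 132, 91]
420 [14, 7, 6, 6, 6, 6, 6, 98, 141, 98]
460 [6, 6, 8, 6, 6, 6, 7, 98, 138, 99]
500 [6, 7, 5, 17, 18, 6, 6, 86, 106, 89]
540 [7, 5, 20, 190, 20, 8, 6, 8, 8, 6]
580 [7, 7, 19, 174, 174, 6, 6, 7, 6, 7]
620 [7, 6, 17, 174, 176, 18, 212, 213, 212, 212]
660 [6, 6, 6, 116, 118, 6, 214, 149, 150, 150]
700 [7, 6, 6, 6, 7, 7, 211, 150, 150, 149]
740 [7, 7, 7, 5, 6, 69, 212, 149, 150, 151]
780 [6, 7, 8, 8, 7, 72, 212, 151, 150, 149]
-42 28 -2.8 170.0
-34 43 -2.7 170.2
-26 48 -1.8 170.4
-18 49 -2.0 170.4
-10 51 -2.1 170.0
-2 52 -1.6 170.2
6 52 -1.9 170.3
14 48 -1.4 170.0
22 56 -1.4 170.3
30 45 -1.2 170.4
38 65 -1.4 170.2
46 59 -1.2 169.8
-42.4920150116402 52.73308874832302
```

```bash
python3 -m pendant '[[0,[0.03,0.06,0],[0,0,-9]],[0,[0.06,0.12,0],[0,0,-18]],[0,[0.09,0.18,0],[0,0,-27]],[0,[0.12,0.24,0],[0,0,-36]],[0,[0.15,0.30,0],[0,0,-45]],[0,[0.17,0.316,0],[0,0,-54]],[0,[0.17,0.316,0],[0,0,-54]],[0,[0.17,0.316,0],[0,0,-54]]]' 40
python3 - <<'E'
from rig import manip
import cv2,numpy as np
s=manip.sense();print(s['time'],s['tool_pos'],s['tcp_rot'],s['qpos'],s['ft_force'])
c=manip.camera_info('wrist');p,d=manip.grab_frame('wrist');cv2.imwrite('pics/w1.png',p[:,:,::-1]);np.save('w1.npy',d);np.save('w1c.npy',c,allow_pickle=True);print(c)
E
```

```text
time: 1.1
tool_pos: [485.4, -308.9, 213.7]
tcp_rot: [[-0.0, -0.455, -0.89], [0.0, -0.89, 0.455], [-1.0, 0.0, 0.0]]
ft_force: [-0.1, 0.7, -0.8]
finger_gap: 91.4
1.1 [ 485.39245118 -308.9164069   213.71509763] [[-4.14827921e-04 -4.55084901e-01 -8.90447955e-01]
 [ 1.45941140e-04 -8.90448050e-01  4.55084882e-01]
 [-9.99999903e-01  5.88289253e-05  4.35798323e-04]] [-6.07226727e-01  1.85191373e-01  1.98950182e+00 -1.41911700e-04
  9.67323405e-01  1.43611773e+00] [-0.07610282  0.68446888 -0.7703884 ]
{'fx': 410.4314065893285, 'fy': 410.4314065893285, 'cx': 326.1531601050894, 'cy': 239.0942931281124, 'eye': array([ 550.63227482, -343.11122066,  384.59444096]), 'rotation': array([[-0.45440501,  0.85997471,  0.23229202],
       [-0.89079412, -0.43908818, -0.11699315],
       [ 0.00138553, -0.26008663,  0.96558429]])}
```

View pics/w1.png

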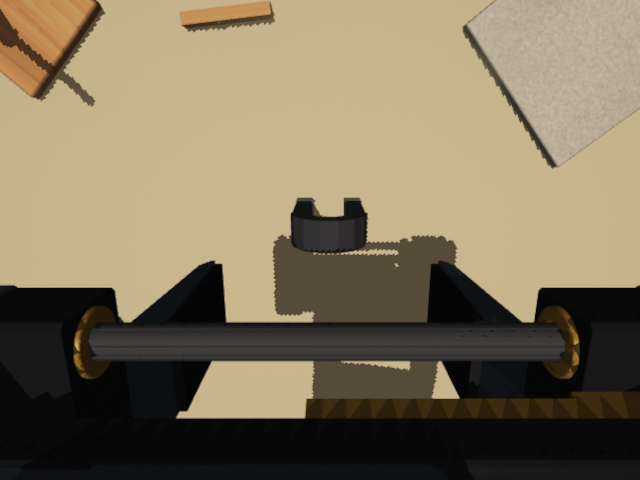

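Run:
```python
import cv2,numpy as np
from h import *
from rig import manip
c=np.load('w1c.npy',allow_pickle=True).item();d=np.load('w1.npy');u,v=np.meshgrid(np.arange(640),np.arange(480))
p=P(c,u,v,d);ok=(d>0)&(abs(p[...,0]-486)<60)&(abs(p[...,1]+308)<60)
for lo,hi in((20,110),(97,110),(85,110),(1,60)):
    q=p[ok&(p[...,2]>lo)&(p[...,2]<hi)];
    if lo<10:
        print(np.median(q[:,2]) if len(q) else None);continue
    r=cv2.minAreaRect(q[:,:2].astype(np.float32));print(lo,hi,len(q),q.mean(0).round(1),np.round(np.r_[r[0],r[1],r[2]],1),q[:,2].max())
a=np.radians(14.1);e=np.array([np.cos(a),np.sin(a)]);l=np.array([-e[1],e[0]]);S=np.array([597.4,254.4])
for n in("scene","top"):
    cc=manip.camera_info(n);dd=np.load(n+'0.npy');q=P(cc,u,v,dd)[dd>0]
    q=q[q[:,2]>150];k=(q[:,:2]-S)@e;t=(q[:,:2]-S)@l
    for k0 in range(-120,100,20):
        m=(k>k0)&(k<=k0+20)&(abs(t)<200)&(abs(t)>25);print(n,k0,t[m].min(initial=999).round(),end=' | ')
    print()
```

```text
20 110 3168 [ 485.2 -312.3   87.9] [ 482.6 -311.    59.2   24.7   62.9] 102.40926513030854
97 110 1227 [ 482.8 -311.4   99.4] [ 482.6 -311.1   32.    24.5   62.8] 102.40926513030854
85 110 2429 [ 483.6 -311.6   95.8] [ 482.6 -311.1   53.4   24.6   63.1] 102.40926513030854
1.4331579094923939
scene -120 999.0 | scene -100 999.0 | scene -80 999.0 | scene -60 999.0 | scene -40 999.0 | scene -20 999.0 | scene 0 999.0 | scene 20 999.0 | scene 40 999.0 | scene 60 84.0 | scene 80 78.0 | 
top -120 999.0 | top -100 999.0 | top -80 999.0 | top -60 999.0 | top -40 999.0 | top -20 999.0 | top 0 999.0 | top 20 999.0 | top 40 999.0 | top 60 85.0 | top 80 78.0 |
```

```bash
python3 -m pendant '[[0,[-0.001,-0.001,-0.04],[0,0,0]],[0,[-0.001,-0.001,-0.08],[0,0,0]],[0,[-0.001,-0.001,-0.12],[0,0,0]],[0,[-0.001,-0.001,-0.15],[0,0,0]],[0,[-0.001,-0.001,-0.17],[0,0,0]],[0,[-0.001,-0.001,-0.177],[0,0,0]],[0,[-0.001,-0.001,-0.177],[0,0,0]]]' 40
python3 - <<'E'
from rig import manip
import cv2
p,d=manip.grab_frame('scene');cv2.imwrite('pics/s2.png',p[200:380,60:300,::-1].repeat(3,0).repeat(3,1))
E
```

```text
time: 2.02
tool_pos: [484.7, -310.2, 37.2]
tcp_rot: [[0.0, -0.457, -0.889], [-0.0, -0.889, 0.457], [-1.0, 0.0, -0.0]]
ft_force: [0.4, 0.4, 0.7]
finger_gap: 91.0
```

View pics/s2.png

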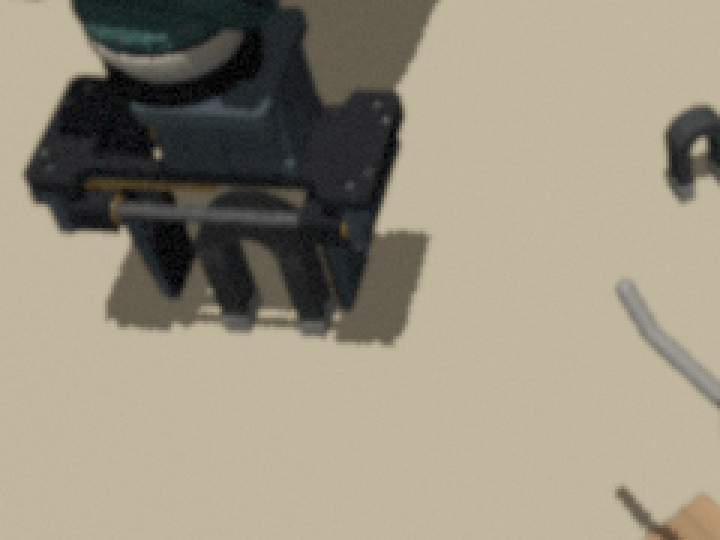

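```bash
python3 -m pendant '[[0.5,[0,0,0],[0,0,0]],[0.6,[0,0,0],[0,0,0]],[0.6,[0,0,0],[0,0,0]],[0.6,[0,0,0],[0,0,0]],[0.6,[0,0,0],[0,0,0]],[0.6,[0,0,0],[0,0,0]]]' 40
```

```text
time: 2.82
tool_pos: [484.7, -310.0, 37.1]
tcp_rot: [[0.0, -0.457, -0.889], [-0.0, -0.889, 0.457], [-1.0, 0.0, -0.0]]
ft_force: [-0.9, -1.8, 2.9]
finger_gap: 58.2
```

```bash
python3 -m pendant '[[0.6,[0,0,0.01],[0,0,0]],[0.6,[0,0,0.03],[0,0,0]],[0.6,[0,0,0.06],[0,0,0]],[0.6,[0,0,0.1],[0,0,0]],[0.6,[0,0,0.14],[0,0,0]],[0.6,[0,0,0.165],[0,0,0]],[0.6,[0,0,0.175],[0,0,0]],[0.6,[0,0,0.175],[0,0,0]]]' 40
python3 -m pendant '[[0.6,[0.01,0.02,0],[0,0,3]],[0.6,[0.015,0.06,0],[0,0,8]],[0.6,[0.02,0.11,0],[0,0,14]],[0.6,[0.02,0.16,0],[0,0,20]],[0.6,[0.02,0.21,0],[0,0,26]],[0.6,[0.02,0.26,0],[0,0,32]],[0.6,[0.02,0.31,0],[0,0,38]],[0.6,[0.02,0.36,0],[0,0,41.3]]]' 40
python3 -m pendant '[[0.6,[0.005,0.05,0],[0,0,0]],[0.6,[0.01,0.10,0],[0,0,0]],[0.6,[0.015,0.14,-0.01],[0,0,0]],[0.6,[0.02,0.17,-0.03],[0,0,0]],[0.6,[0.02,0.183,-0.045],[0,0,0]],[0.6,[0.02,0.186,-0.055],[0,0,0]],[0.6,[0.02,0.186,-0.057],[0,0,0]],[0.6,[0.02,0.186,-0.057],[0,0,0]]]' 40
python3 - <<'E'
from rig import manip
import cv2,numpy as np
s=manip.sense();print(s['tool_pos'],s['tcp_rot'].round(3),s['ft_force'],s['qpos'])
for n in ('scene','top','wrist'):
    c=manip.camera_info(n);p,d=manip.grab_frame(n);cv2.imwrite(f'pics/{n}3.png',p[:,:,::-1]);np.save(f'{n}3.npy',d);np.save(n+'3c.npy',c,allow_pickle=True)
E
```

```text
time: 3.82
tool_pos: [484.6, -309.7, 212.4]
tcp_rot: [[0.001, -0.457, -0.889], [-0.0, -0.889, 0.457], [-1.0, 0.0, -0.001]]
ft_force: [0.2, -0.0, -5.7]
finger_gap: 57.8
time: 4.82
tool_pos: [503.7, 51.8, 210.8]
tcp_rot: [[-0.002, 0.246, -0.969], [-0.0, -0.969, -0.246], [-1.0, -0.0, 0.002]]
ft_force: [0.7, -0.3, -4.9]
finger_gap: 57.8
time: 5.82
tool_pos: [524.8, 235.4, 155.2]
tcp_rot: [[0.0, 0.243, -0.97], [-0.0, -0.97, -0.243], [-1.0, 0.0, -0.0]]
ft_force: [-0.2, -1.0, -4.6]
finger_gap: 57.9
[524.80030677 235.42916515 155.16753776] [[ 0.     0.243 -0.97 ]
 [-0.    -0.97  -0.243]
 [-1.     0.    -0.   ]] [-0.22319258 -1.00649678 -4.57954472] [ 3.81202628e-01  2.65198606e-01  2.01716779e+00 -7.66018366e-05
  8.59109968e-01  1.70677703e+00]
```

View pics/scene3.png

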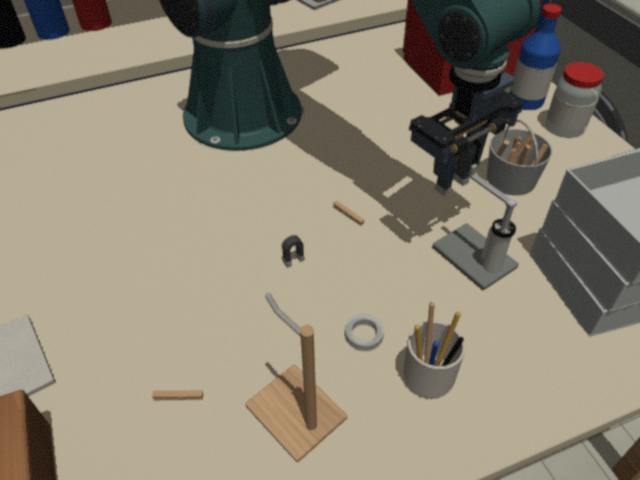

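View pics/wrist3.png

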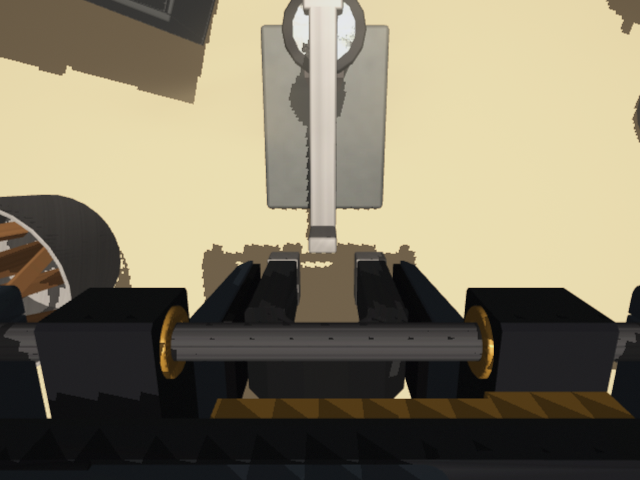

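View pics/top3.png

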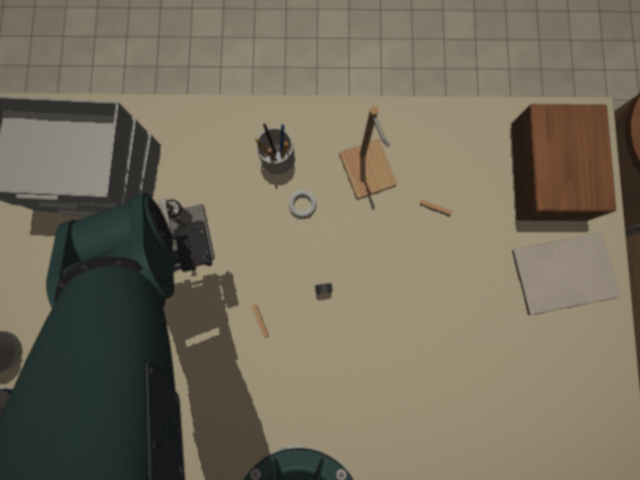

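Run:
```python
import numpy as np
from h import *
c=np.load('wrist3c.npy',allow_pickle=True).item();d=np.load('wrist3.npy');u,v=np.meshgrid(np.arange(640),np.arange(480))
p=P(c,u,v,d);T=np.array([524.8,235.43]);a=np.radians(14.1);e=np.array([np.cos(a),np.sin(a)]);l=np.array([-e[1],e[0]])
k=(p[...,:2]-T)@e;t=(p[...,:2]-T)@l;z=p[...,2]
b=(d>0)&(v<258)&(u>290)&(u<356)
for lo,hi in((160,178),(180,195)):
    m=b&(z>lo)&(z<hi)
    print(lo,m.sum(),'k',k[m].min(),k[m].max(),'z',z[m].mean())
    for k0 in range(20,140,20):
        n=m&(k>k0)&(k<=k0+20)
        if n.any():print(k0,(t[n].min()+t[n].max())/2,t[n].max()-t[n].min())
m=(d>0)&(v>355)&(v<400)&(u>240)&(u<410)
print('bend',np.percentile(k[m],[1,50,99]),np.percentile(t[m],[1,50,99]),np.percentile(z[m],[1,50,99]))
```

```text
160 6446 k 35.540174399341694 116.03629452083142 z 170.15316663964356
20 0.3627302607408023 9.95074094195272
40 0.34754533213316385 10.098547149788407
60 0.26690984507136895 9.876925708255978
80 0.39004707049378906 9.827640209805583
100 0.24420168045187074 13.977123175697802
180 591 k 30.187427477274255 37.01865317780064 z 187.1114392289822
20 0.44040145623745763 9.92952363102011
bend [-163.49972858   -1.20931812   28.36963718] [-72.14791674  -0.54510311  69.65218559] [1.02420057e-01 2.16971832e+02 2.60244229e+02]
```

```bash
python3 -m pendant '[[0.6,[0.008,0.003,0],[0,0,0]],[0.6,[0.022,0.0065,0],[0,0,0]],[0.6,[0.036,0.0098,0],[0,0,0]],[0.6,[0.05,0.0133,0],[0,0,0]],[0.6,[0.061,0.016,0],[0,0,0]],[0.6,[0.067,0.0176,0],[0,0,0]],[0.6,[0.0687,0.018,0],[0,0,0]],[0.6,[0.0687,0.018,0],[0,0,0]]]' 40
python3 - <<'E'
from rig import manip
import cv2,numpy as np
s=manip.sense();print(s['tool_pos'],s['ft_force'])
for n in ('scene','wrist'):
    c=manip.camera_info(n);p,d=manip.grab_frame(n);cv2.imwrite(f'pics/{n}4.png',p[:,:,::-1]);np.save(f'{n}4.npy',d);np.save(n+'4c.npy',c,allow_pickle=True)
p=cv2.imread('pics/scene4.png')[90:300,390:610];q=cv2.imread('pics/wrist4.png')
cv2.imwrite('pics/c4.png',np.hstack([cv2.resize(p,(440,420),interpolation=2),cv2.resize(q,(360,270))[:].repeat(1,0) if 0 else cv2.copyMakeBorder(cv2.resize(q,(360,270)),0,150,0,0,0)]))
E
```

```text
time: 6.98
tool_pos: [593.1, 254.1, 154.8]
tcp_rot: [[-0.0, 0.244, -0.97], [-0.0, -0.97, -0.244], [-1.0, 0.0, 0.0]]
ft_force: [0.5, 0.1, -4.4]
finger_gap: 58.0
[593.11641927 254.12595915 154.84918574] [ 0.54822243  0.0759413  -4.39715648]
```

View pics/c4.png

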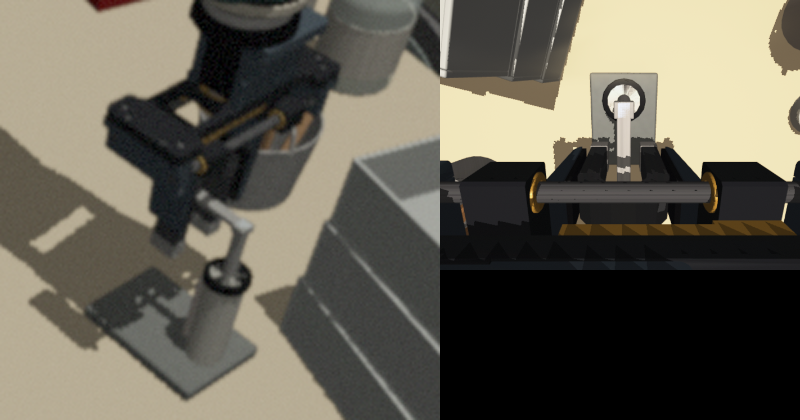

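```bash
python3 -m pendant '[[0.6,[0,0,-0.006],[0,0,0]],[0.6,[0,0,-0.014],[0,0,0]],[0.6,[0,0,-0.021],[0,0,0]],[0.6,[0,0,-0.026],[0,0,0]],[0.6,[0,0,-0.028],[0,0,0]],[0.6,[0,0,-0.028],[0,0,0]],[0.6,[0,0,-0.028],[0,0,0]]]' 40
for i in 1; do python3 -m pendant '[[0.6,[0,0,-0.001],[0,0,0]],[0.6,[0,0,-0.002],[0,0,0]],[0.6,[0,0,-0.003],[0,0,0]],[0.6,[0,0,-0.004],[0,0,0]],[0.6,[0,0,-0.005],[0,0,0]],[0.6,[0,0,-0.006],[0,0,0]],[0.6,[0,0,-0.007],[0,0,0]],[0.6,[0,0,-0.008],[0,0,0]]]' 40; done
python3 - <<'E'
from rig import manip
import cv2,numpy as np
F=[]
for i in range(3):
    F.append(manip.sense()['ft_force']);manip.grab_frame('top')
print(np.round(F,1))
p,d=manip.grab_frame('scene');cv2.imwrite('pics/s5.png',cv2.resize(p[90:300,390:610,::-1],None,fx=2.5,fy=2.5,interpolation=2))
E
```

```text
time: 7.95
tool_pos: [593.5, 254.2, 127.1]
tcp_rot: [[0.0, 0.244, -0.97], [0.0, -0.97, -0.244], [-1.0, -0.0, -0.0]]
ft_force: [0.6, 0.8, -4.4]
finger_gap: 57.8
time: 8.95
tool_pos: [593.4, 254.2, 118.9]
tcp_rot: [[0.0, 0.244, -0.97], [0.0, -0.97, -0.244], [-1.0, 0.0, -0.0]]
ft_force: [-0.5, -0.7, -2.1]
finger_gap: 57.6
[[-0.5 -0.7 -2.1]
 [-0.4 -0.7 -2.6]
 [-0.3  0.1 -2.6]]
```

View pics/s5.png

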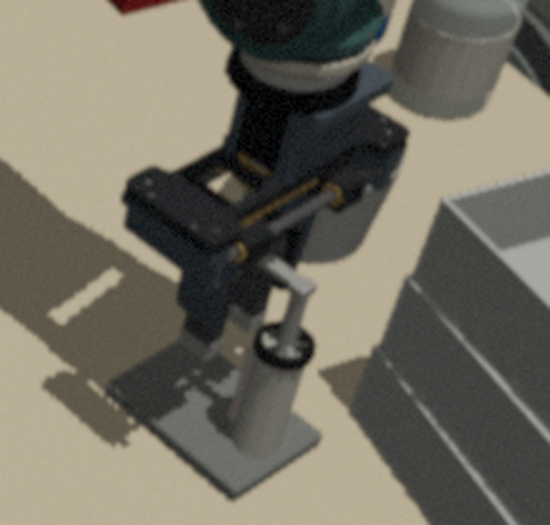

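```bash
python3 -m pendant '[[0.6,[0,0,-0.001],[0,0,0]],[0.6,[0,0,-0.002],[0,0,0]],[0.6,[0,0,-0.003],[0,0,0]],[0.6,[0,0,-0.004],[0,0,0]],[0.6,[0,0,-0.005],[0,0,0]],[0.6,[0,0,-0.006],[0,0,0]],[0.6,[0,0,-0.007],[0,0,0]],[0.6,[0,0,-0.008],[0,0,0]]]' 40
python3 - <<'E'
from rig import manip
import cv2,numpy as np
F=[]
for i in range(5):
    F.append(manip.sense()['ft_force']);manip.grab_frame('top')
print(np.round(F,1),manip.sense()['tool_pos'],manip.sense()['time'])
p,d=manip.grab_frame('wrist');c=manip.camera_info('wrist');cv2.imwrite('pics/w6.png',p[:,:,::-1])
from h import *
u,v=np.meshgrid(np.arange(300,345),np.arange(100,350));q=P(c,u,v,d[v,u]);T=np.array([597.4,254.4])
k=(q[...,:2]-T)@[.97,.2436];t=(q[...,:2]-T)@[-.2436,.97]
for k0 in range(-45,60,10):
    m=(d[v,u]>0)&(k>k0)&(k<k0+10)&(abs(t)<4)&(q[...,2]>120)&(q[...,2]<180);print(k0,m.sum(),np.median(q[...,2][m]) if m.any() else '')
E
```

```text
time: 10.15
tool_pos: [593.4, 254.2, 110.9]
tcp_rot: [[0.0, 0.244, -0.97], [0.0, -0.97, -0.244], [-1.0, -0.0, -0.0]]
ft_force: [-1.1, -0.2, -1.4]
finger_gap: 57.9
[[-1.1 -0.2 -1.4]
 [-0.7  0.2 -1.2]
 [-1.   0.4 -1.2]
 [-0.4 -0.3 -1.5]
 [-0.2 -0.3 -0.4]] [593.39807485 254.20520277 111.00446575] 10.4
-45 0 
-35 0 
-25 0 
-15 0 
-5 0 
5 502 159.63829752368673
15 738 159.66056100586766
25 767 159.63923865762877
35 830 159.62950364477663
45 712 158.81919184107755
55 0
```

View pics/w6.png

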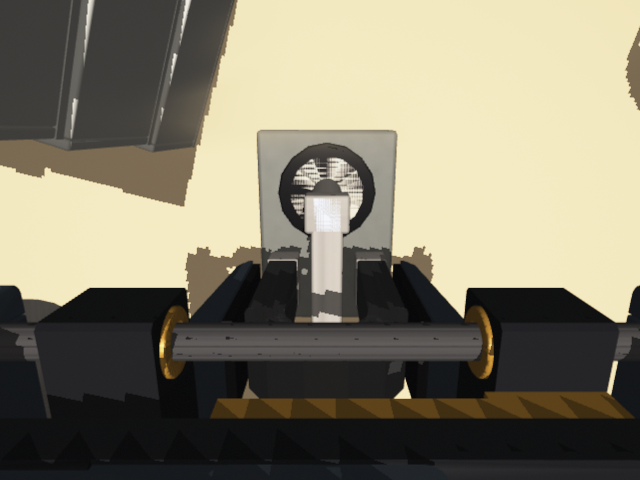

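```bash
python3 -m pendant '[[0.6,[0,0,-0.001],[0,0,0]],[0.6,[0,0,-0.002],[0,0,0]],[0.6,[0,0,-0.003],[0,0,0]],[0.6,[0,0,-0.004],[0,0,0]],[0.6,[0,0,-0.005],[0,0,0]],[0.6,[0,0,-0.005],[0,0,0]],[0.6,[0,0,-0.005],[0,0,0]]]' 40
python3 - <<'E'
from rig import manip
import cv2,numpy as np
F=[]
for i in range(8):
    F.append(manip.sense()['ft_force']);manip.grab_frame('top')
print(np.mean(F,0),np.std(F,0),manip.sense()['tool_pos'],manip.sense()['time'])
E
```

```text
time: 11.32
tool_pos: [593.4, 254.2, 106.0]
tcp_rot: [[0.0, 0.244, -0.97], [0.0, -0.97, -0.244], [-1.0, -0.0, -0.0]]
ft_force: [-0.8, -0.0, -0.3]
finger_gap: 58.0
[-0.52525249 -0.32928001 -0.07126065] [0.36485413 0.23601475 0.39843816] [593.35052947 254.18699163 105.96813347] 11.725
```

```bash
python3 -m pendant '[[0.6,[0,0,0],[0,0,0]],[0.6,[0,0,0],[0,0,0]],[0.34,[0,0,0],[0,0,0]],[0.32,[0,0,0],[0,0,0]],[0.28,[0,0,0],[0,0,0]],[0.2,[0,0,0],[0,0,0]],[0.1,[0,0,0],[0,0,0]],[0,[0,0,0],[0,0,0]]]' 3
python3 -m pendant '[[0,[0,0,0],[0,0,0]],[0,[0,0,0],[0,0,0]],[0,[0,0,0],[0,0,0]],[0,[0,0,0],[0,0,0]],[0,[0,0,0],[0,0,0]],[0,[0,0,0],[0,0,0]]]'
python3 - <<'E'
from rig import manip
import cv2
p,d=manip.grab_frame('scene');cv2.imwrite('pics/s7.png',cv2.resize(p[90:300,390:610,::-1],None,fx=2.5,fy=2.5,interpolation=2))
p,d=manip.grab_frame('wrist');cv2.imwrite('pics/w7.png',p[:,:,::-1])
E
```

```text
time: 12.72
tool_pos: [593.3, 254.2, 105.9]
tcp_rot: [[0.0, 0.244, -0.97], [0.0, -0.97, -0.244], [-1.0, -0.0, -0.0]]
ft_force: [0.8, -0.4, -1.0]
finger_gap: 88.7
time: 13.48
tool_pos: [593.4, 254.2, 105.9]
tcp_rot: [[0.0, 0.244, -0.97], [0.0, -0.97, -0.244], [-1.0, -0.0, -0.0]]
ft_force: [0.2, 0.9, -0.1]
finger_gap: 91.0
```

View pics/s7.png

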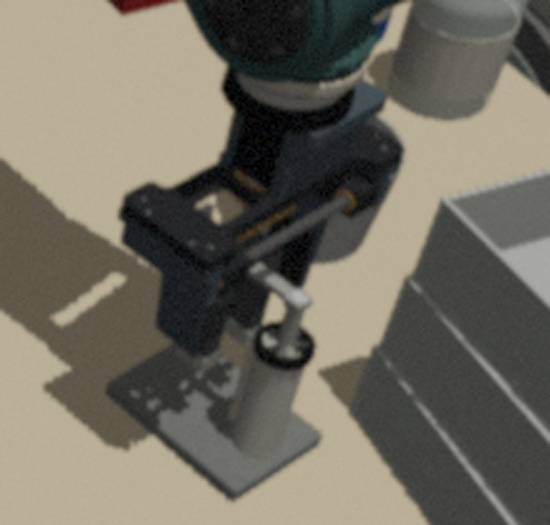

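View pics/w7.png

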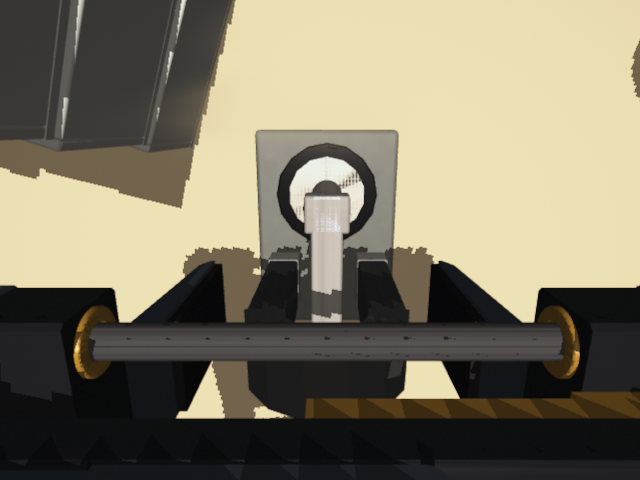

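Fingers are open and clear on both sides (222 and 430 px against the magnet at 246–408), and the magnet hangs between them. Retreat straight up, slowly at first.

```bash
python3 -m pendant '[[0,[0,0,0.005],[0,0,0]],[0,[0,0,0.015],[0,0,0]],[0,[0,0,0.03],[0,0,0]],[0,[0,0,0.05],[0,0,0]],[0,[0,0,0.08],[0,0,0]],[0,[0,0,0.11],[0,0,0]],[0,[0,0,0.14],[0,0,0]],[0,[0,0,0.16],[0,0,0]]]'
python3 -m pendant '[[0,[-0.02,-0.04,0.0],[0,0,0]],[0,[-0.03,-0.09,0],[0,0,0]],[0,[-0.03,-0.14,0],[0,0,0]],[0,[-0.03,-0.19,0],[0,0,0]],[0,[-0.03,-0.24,0],[0,0,0]],[0,[-0.03,-0.28,0],[0,0,0]],[0,[-0.03,-0.3,0],[0,0,0]],[0,[-0.03,-0.3,0],[0,0,0]]]'
python3 - <<'E'
from rig import manip
import cv2,numpy as np
from h import *
u,v=np.meshgrid(np.arange(640),np.arange(480));S=np.array([597.4,254.4])
for i in range(2):
  for n in ('scene','top'):
    c=manip.camera_info(n);p,d=manip.grab_frame(n);cv2.imwrite(f'pics/{n}8_{i}.png',p[:,:,::-1])
    q=P(c,u,v,d);k=(q[...,:2]-S)@[.97,.2436];t=(q[...,:2]-S)@[-.2436,.97]
    for a,b in((-30,-22),(18,38)):
        m=(d>0)&(abs(t)<4)&(k>a)&(k<b)&(q[...,2]>140)&(q[...,2]<185);print(n,'strip',a,m.sum(),np.median(q[...,2][m]) if m.any() else '')
    m=(d>0)&(abs(t)<45)&(abs(k+3)<20)&(q[...,2]>161);print(n,'bend',m.sum(),k[m].mean(),t[m].mean(),q[...,2][m].max())
    m=(d>0)&(abs(q[...,0]-483)<30)&(abs(q[...,1]+51)<30)&(q[...,2]>45);print('small',q[m].mean(0))
  print(manip.sense()['time'])
s=cv2.imread('pics/scene8_1.png');t=cv2.imread('pics/top8_1.png')
cv2.imwrite('pics/c8.png',np.hstack([cv2.resize(s[130:300,420:540],(400,566),interpolation=2),cv2.resize(t[170:290,140:225],(400,566),interpolation=2)]))
E
```

```text
time: 14.58
tool_pos: [593.8, 254.4, 268.7]
tcp_rot: [[0.002, 0.244, -0.97], [0.001, -0.97, -0.244], [-1.0, -0.0, -0.002]]
ft_force: [-1.0, 1.0, 0.0]
finger_gap: 91.1
time: 15.58
tool_pos: [563.3, -46.4, 266.1]
tcp_rot: [[0.0, 0.242, -0.97], [0.0, -0.97, -0.242], [-1.0, -0.0, -0.0]]
ft_force: [-0.3, 0.4, -0.3]
finger_gap: 91.1
scene strip -30 13 155.41837050359436
scene strip 18 57 155.16452037214663
scene bend 313 -3.031865119503332 -3.8081956545162106 173.0484580026773
small [483.59011899 -52.51384876  55.82553301]
top strip -30 18 155.9748402836238
top strip 18 43 156.40440175672416
top bend 289 -3.331813224517459 -0.6131134409669716 174.630012687575
small [479.63640872 -49.8857139  639.87683247]
15.675
scene strip -30 15 156.18096889193237
scene strip 18 59 155.5463144537007
scene bend 314 -2.9428824553743596 -3.632437523205049 173.1441071479844
small [483.48830836 -52.51308461  55.74027435]
top strip -30 19 156.75298565090475
top strip 18 41 156.38168770843868
top bend 286 -3.29138614185718 -0.6603386921184885 173.69087049751454
small [479.6957779  -49.98753486 639.53710443]
15.775
```

View pics/c8.png

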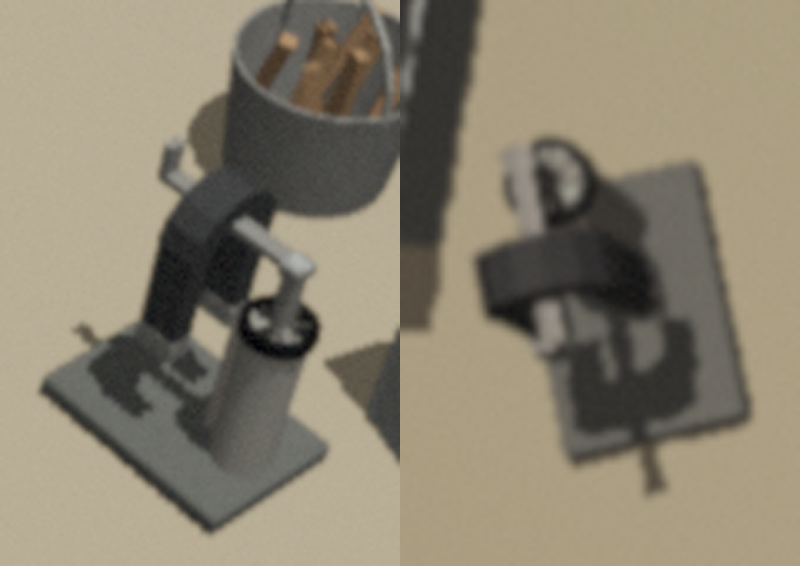

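```bash
for i in 1 2 3; do python3 -m pendant '[[0,[0,0,0],[0,0,0]],[0,[0,0,0],[0,0,0]],[0,[0,0,0],[0,0,0]],[0,[0,0,0],[0,0,0]],[0,[0,0,0],[0,0,0]],[0,[0,0,0],[0,0,0]],[0,[0,0,0],[0,0,0]],[0,[0,0,0],[0,0,0]]]' | head -1; done
python3 - <<'E'
from rig import manip
import numpy as np
from h import *
u,v=np.meshgrid(np.arange(640),np.arange(480));S=np.array([597.4,254.4])
for i in range(6):
    n='scene';c=manip.camera_info(n);p,d=manip.grab_frame(n)
    q=P(c,u,v,d);k=(q[...,:2]-S)@[.97,.2436];t=(q[...,:2]-S)@[-.2436,.97]
    m=(d>0)&(abs(t)<4)&(k>18)&(k<38)&(q[...,2]>140)&(q[...,2]<185)
    b=(d>0)&(abs(t)<45)&(abs(k+3)<22)&(q[...,2]>75);w=b&(q[...,2]>161);l=b&(q[...,2]<95)
    print(np.round([np.median(q[...,2][m]),k[w].mean(),t[w].mean(),k[l].mean(),t[l].mean()],2))
print(manip.sense()['time'],manip.finish_job())
E
```

```text
time: 16.77
time: 17.77
time: 18.77
[155.48  -2.92  -3.61  -0.94  -6.69]
[155.37  -2.87  -3.74  -0.87  -6.36]
[155.52  -3.01  -4.15  -0.59  -6.08]
[155.63  -2.87  -4.12  -0.71  -6.57]
[155.13  -2.89  -3.71  -0.5   -5.82]
[155.46  -2.93  -3.86  -0.7   -6.34]
the job is handed in; nothing more can be done
19.075 None
```

I hung the larger magnet by its bend on the balance's hook and handed the job in at about 19 s of the 53 s allowed.

- **Lowering:** I threaded the magnet over the hook's tip and lowered it about 1 mm per row. I let go only once the wrist force had dropped to about zero, with the hook dipped about 15 mm, so the magnet did not drop on release.
- **Final dip:** The hook settled at about 14.6 mm by the scene camera and 13.6 mm by the top camera. Both are inside the expected 12–22 mm and far from the 50 mm stop.
- **At rest:** About 3 s after the arm moved away, six pictures in a row showed the hook's height and the magnet's top and poles steady to within camera noise. The magnet hangs about 3 mm toward the tip from the saddle point I had estimated.
- **Small magnet and arm:** The scene camera puts the small magnet where it started, within about 1 mm. The top camera's check of it was useless because the arm blocked its view. The arm was about 300 mm from the balance with the gripper empty.
- **Disagreements:** The cameras differed by about 3–4 mm on where the magnet stood and about 5 mm on where the saddle lies along the strip. I went mostly by the wrist camera for the saddle, and both differences were well within the clearances.

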